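Lay out the sharpening stones

ROBOT

A 6-joint arm with a two-finger parallel gripper is mounted at the origin on the work surface. World frame = base frame: x ahead of the robot, y to its left, z up, the work surface at z = 0. Lengths are in mm, angles in rad, forces in N, time in s.
With the tool pointing down it reaches from about 325 to 900 mm from the base axis. Payload 6.1 kg.
Tool frame: the origin (TCP) lies at the very end of the fingers, on their centre line; the grasp point (between the pads) lies behind it (manip.grasp_offset is the z of the grasp point in the tool frame, in mm); z points along the fingers, y is the line along which they close (so a half turn about z gives the same grasp; the last joint's range is limited). The gripper opens to 87 mm and grips with 3 to 60 N. Pads are 19 mm wide; open, the fingers measure 117 mm over their backs; the gripper's body (75 mm by 190 mm) begins 51 mm behind the grasp point.
Start: joints at [-1.467, 0.22, 1.526, -0, 1.395, -0.126], TCP at [142.357, -608.564, 222.538] pointing down, gripper open.
Joint ranges: [-2.98, 2.98], [-0.91, 2.08], [0.09, 2.57], [-1.24, 4.39], [0.2, 2.65], [-2.68, 2.68]. Speed limits (rad/s): [2.57, 2.57, 3.01, 3.14, 3.14, 3.14].

INTERFACE

Orientations are given as a 3x3 rotation matrix whose columns are the frame's x, y, z axes.
In Python, from rig import get_state, capture, calibration, manip, boxes_of gives the robot as it stands. The module is installed in compiled form; this text tells all that it offers.
- The arm moves only by the tool move_arm, never from a script. Its argument "motion" is a list of rows, each an object with "fingers": the opening, from -1 (shut) to 1 (fully open); "translation": the shift along the tool's x, y, z in m, a list of three; "turn": the turn, a rotation vector about the tool's x, y, z in degrees, a list of three. A call has exactly 10 rows; each row shifts and turns the commanded pose from where the row before left it, along the tool's axes as they then stand; what a row does not reach is not made up. A row lasts 1/12 s, in which the tool goes at most 41.7 mm and 7.16 degrees, less where a joint would pass 70% of its speed; a pose out of reach is approached as far as the arm can. A call with a gripper value outside its range is refused whole. The fingers move at their own pace and stop on an object; the grip force is fixed at half the most. Time passes only in rows, so rows that do not move let the fingers close, or fill a call up. It gives the time, the measured TCP pose, the force, the opening and the grip force at its end, in the units of the state.
- get_state(): the state, without advancing time (a new reading comes with each control period).
- capture(name): name is "scene" or "side" or "wrist"; returns (picture, depth): 480x640x3 uint8, red, green, blue; 480x640 float32, mm along the optical axis (not along the pixel's ray), 0 where there is no reading.
- calibration(name): a dict with "mtx" (3x3 intrinsics, pixels), "world_to_cam" (4x4, takes a point from world to camera coordinates). Camera axes: x right, y up, looking along -z (the intrinsics and any distortion apply to the point x, -y, -z); pixel columns grow to the right and rows downward; lengths in mm; the calibration is good to about 2 mm. A picture is of the moment at which its call begins: read the wrist's pose just before it. calibration takes no time and is no camera call; for the wrist camera it gives the pose at the moment of the call.
- manip.job_done(): hands the job in; it is judged then, once.
Trained networks look in the newest picture that a camera, given by its name, has taken for a name from the list of things; names that differ only in an ending like _2 or _b are one class to them, and where a whole thing is asked for, a point or a joint stands for the part that bears it (a point fixed in the world has none). Each returns a list of dicts, best first, with "conf" (0 to 1); they miss things now and then, are a little off and sometimes report something else, mostly with a low value. They report only what shows in the picture. A call takes as long as a camera call.
- boxes_of(camera, target): "bbox" ([left, top, right, bottom] in pixels, round what is visible of it).
The state is a dict: "time_s": time; "joint_positions": joint angles; "qvel": joint speeds; "joint_efforts": joint torques, N m; "tool_pos": TCP position; "ee_rot": TCP orientation; "force": force on the tool from outside, world axes, zero at the start; "wrist_torque": the same for the moment, N m; "width": finger opening in mm; "grasp_force": force on a finger pad.
Only numpy, scipy, OpenCV 4.12 (cv2) and the standard library are available. Lean on these libraries where they do the work, as an engineer would, in place of code of your own. Each camera call takes 0.05 s, during which the arm holds its last target. There are 200 camera calls.

TASK

Get the bench ready for sharpening: take the stack apart, put the honing guide in the green tray still lying on its back, and lay each stone flat, right way up, in the holder made for it (the one with end stops in its colour, which it just fits between), lengthwise and centred across the board. Stones chip, so set everything down rather than dropping it, and leave the hand plane and the oil bottle where they stand.

Things in the scene. Friction and masses are not known exactly. Their poses are not given: they have to be found in the camera images.
- coarse_center (a point): Sharpening stone: dark grey coarse stone with a black underside, a rectangular block 200 mm long (its x) by 60 mm wide (its y) by 25 mm thick (its z, up). Loose; at the start at the bottom of the stack, on the bench. The point is the centre of the block, 12.5 mm above its underside.
- medium_center (a point): Sharpening stone: brick-red medium stone with an orange underside, a rectangular block 165 mm long (its x) by 53 mm wide (its y) by 25 mm thick (its z, up). Loose; at the start second from below, on the grey stone and roughly along it. The point is the centre of the block, 12.5 mm above its underside.
- fine_center (a point): Sharpening stone: white fine stone with a blue underside, a rectangular block 130 mm long (its x) by 46 mm wide (its y) by 22 mm thick (its z, up). Loose; at the start third from below, on the red stone and roughly along it. The point is the centre of the block, 11 mm above its underside.
- guide_center (a point): Honing guide lying on its flat back on top of the stack, loose: two blue jaw blocks, together 62 mm along x (14 mm gap in the middle), 40 mm across (y), 26 mm high; between them a steel roller rising to 36 mm; a brass knob reaches 50 mm out to +x. Grip it across y, over both jaws at once. The point lies midway between the jaws, 13 mm above the flat back; z up.
- coarse_holder: Holder for the dark grey stone, fixed: plywood board 84 mm wide (its y), 12 mm thick, with a dark grey stop across each end (each 18 mm long, standing 10 mm above the board). Between the stops, along x, 212 mm are free for the 200 mm stone; long sides open; 248 mm long and 22 mm high in all. Origin: centre of the underside, on the bench; the stone rests on the board, 12 mm up; z up.
- medium_holder: Holder for the brick-red stone, fixed: plywood board 77 mm wide (its y), 12 mm thick, with a brick-red stop across each end (each 18 mm long, standing 10 mm above the board). Between the stops, along x, 177 mm are free for the 165 mm stone; long sides open; 213 mm long and 22 mm high in all. Origin: centre of the underside, on the bench; the stone rests on the board, 12 mm up; z up.
- fine_holder: Holder for the white stone, fixed: plywood board 70 mm wide (its y), 12 mm thick, with a white stop across each end (each 18 mm long, standing 10 mm above the board). Between the stops, along x, 142 mm are free for the 130 mm stone; long sides open; 178 mm long and 22 mm high in all. Origin: centre of the underside, on the bench; the stone rests on the board, 12 mm up; z up.
- guide_tray: Green tray for the honing guide, fixed to the bench: 130 mm (its x) by 120 mm (y), a floor 5 mm thick with a dark mat, rim 4 mm wide and 9 mm high in all. Origin: centre of its underside, on the bench; z is up.
- plane: Bystander: steel hand plane with wooden knob and handle, 245 by 62 mm and about 115 mm high, standing loose on the bench to the left of the work. Origin: centre of its sole.
- oil_bottle: Bystander: amber bottle with a red cap, 54 mm in diameter and 125 mm high, standing loose to the right of the work. Origin: centre of its underside.

How it is judged (in metres and radians):
At the end, for the whole second after the job is handed in: Each stone flat, right way up in its own holder: centre within 9.5 mm lengthwise, 12.5 mm crosswise of the middle, turned under 0.2 rad; honing guide flat on its back on the tray floor; heights within 4 mm, tilt under 0.08 rad; all released, at rest; plane and bottle within 25 mm of their start (x of coarse_center in the frame of coarse_holder between -0.0095 and 0.0095 m and y of coarse_center in the frame of coarse_holder between -0.0125 and 0.0125 m and z of coarse_center in the frame of coarse_holder between 0.0205 and 0.0285 m and angle between the x axis of coarse_center and the x axis of coarse_holder, either way round below 0.2 rad and angle between each of coarse_center, medium_center, fine_center, guide_center's own z axis and vertical below 0.08 rad and x of medium_center in the frame of medium_holder between -0.0095 and 0.0095 m and y of medium_center in the frame of medium_holder between -0.0125 and 0.0125 m and z of medium_center in the frame of medium_holder between 0.0205 and 0.0285 m and angle between the x axis of medium_center and the x axis of medium_holder, either way round below 0.2 rad and x of fine_center in the frame of fine_holder between -0.0095 and 0.0095 m and y of fine_center in the frame of fine_holder between -0.0125 and 0.0125 m and z of fine_center in the frame of fine_holder between 0.019 and 0.027 m and angle between the x axis of fine_center and the x axis of fine_holder, either way round below 0.2 rad and x of guide_center in the frame of guide_tray between -0.045 and 0.045 m and y of guide_center in the frame of guide_tray between -0.045 and 0.045 m and z of guide_center in the frame of guide_tray between 0.014 and 0.022 m and linear speed of each of coarse, medium, fine, guide below 0.02 m/s and angular speed of each of coarse, medium, fine, guide below 0.1 rad/s and contact force between the fingers and coarse below 0.05 N and contact force between the fingers and medium below 0.05 N and contact force between the fingers and fine below 0.05 N and contact force between the fingers and guide below 0.05 N and distance of each of plane, oil_bottle from where it was at the start of the episode below 0.025 m); the robot touches nothing.
It fails at once if a stone or the honing guide is dropped (moves faster than 0.6 m/s while not held, as after a fall of about 18 mm) ((contact force between the fingers and coarse below 0.05 N and linear speed of coarse above 0.6 m/s) or (contact force between the fingers and medium below 0.05 N and linear speed of medium above 0.6 m/s) or (contact force between the fingers and fine below 0.05 N and linear speed of fine above 0.6 m/s) or (contact force between the fingers and guide below 0.05 N and linear speed of guide above 0.6 m/s)).
It fails at once if the plane is moved by more than 25 mm or tipped (distance of plane from where it was at the start of the episode above 0.025 m or angle between plane's own z axis and vertical above 0.3 rad).
It fails at once if the oil bottle is moved by more than 25 mm or tipped (distance of oil_bottle from where it was at the start of the episode above 0.025 m or angle between oil_bottle's own z axis and vertical above 0.3 rad).
It also fails if it takes over 128 s, if anything falls off the work surface, if the arm or the gripper's body presses on something with over 40 N, if the wrist force passes 120 N, or if a joint passes its speed limit or range.

## Working session

There is one attempt and no reset: what is moved stays moved. The work goes in short steps, Python scripts to look and compute and a tool call to move; the robot and the scene stay as the last step left them, time stands still between calls to the robot, and variables do not carry over. Pictures are saved under pics/ and viewed, at most 14 in all, crops included, and the job is handed in when it is done.

Besides the shell and the picture viewer there is one more tool, called after "Emit:" by a JSON object that holds its "name" and its "arguments", one argument or row to a line. move_arm: Moves the arm, as the interface text tells. Its arguments: {"type":"object","properties":{"motion":{"type":"array","items":{"type":"object","properties":{"fingers":{"type":"number"},"translation":{"type":"array","items":{"type":"number"}},"turn":{"type":"array","items":{"type":"number"}}}}}},"required":["motion"]}

```bash
mkdir -p pics; cat > h.py <<'E'
import numpy as np, cv2
from rig import get_state, capture, calibration, manip, boxes_of
def cloud(name):
    im,d=capture(name); c=calibration(name); K=c["mtx"]; T=np.linalg.inv(c["world_to_cam"])
    v,u=np.mgrid[:480,:640]
    x=(u-K[0,2])/K[0,0]*d; y=(v-K[1,2])/K[1,1]*d
    P=np.stack([x,-y,-d,np.ones_like(d)],-1)@T.T
    P=P[...,:3]; P[d<=0]=np.nan
    return im,P
def save(n,im): cv2.imwrite("pics/"+n,im[...,::-1])
E
python3 - <<'E'
from h import *
s=get_state(); print(manip.grasp_offset,s["tool_pos"],s["ee_rot"],s["width"],s["time_s"])
for n in("scene","side"):
    im,P=cloud(n); save(n+"0.png",im); np.savez("pics/"+n+"0.npz",im=im,P=P)
    for t in "coarse_center medium_center fine_center guide_center coarse_holder medium_holder fine_holder guide_tray plane oil_bottle".split():
        b=boxes_of(n,t); print(n,t,[(round(x["conf"],2),np.round(x["bbox"]).astype(int).tolist()) for x in b[:2]])
E
```

```text
-18.700000000000003 [ 142.27823941 -607.93839723  221.42521815] [[ 9.73712054e-01  2.27782317e-01 -2.28170790e-04]
 [ 2.27782319e-01 -9.73710091e-01  1.96801268e-03]
 [ 2.26106287e-04 -1.96825094e-03 -9.99998037e-01]] 87.3254458305743 0.0
scene coarse_center [(0.55, [312, 246, 346, 285])]
scene medium_center [(0.82, [309, 238, 339, 274]), (0.64, [343, 225, 394, 275])]
scene fine_center [(0.71, [312, 236, 342, 261])]
scene guide_center [(0.72, [316, 230, 339, 253])]
scene coarse_holder [(0.81, [346, 225, 394, 278])]
scene medium_holder [(0.75, [402, 226, 449, 272]), (0.7, [202, 254, 239, 300])]
scene fine_holder [(0.86, [203, 258, 238, 301])]
scene guide_tray [(0.67, [251, 255, 294, 287])]
scene plane []
scene oil_bottle [(0.84, [146, 244, 173, 283])]
side coarse_center []
side medium_center [(0.87, [288, 260, 363, 287])]
side fine_center [(0.89, [293, 260, 354, 274])]
side guide_center [(0.98, [297, 247, 340, 266])]
side coarse_holder [(0.71, [267, 300, 387, 347])]
side medium_holder [(0.82, [230, 352, 348, 400]), (0.24, [294, 259, 355, 278])]
side fine_holder [(0.86, [307, 209, 373, 228]), (0.42, [295, 256, 351, 277])]
side guide_tray [(0.81, [311, 231, 360, 265])]
side plane [(0.92, [205, 424, 359, 480])]
side oil_bottle [(0.8, [354, 156, 370, 200])]
```

```bash
python3 - <<'E'
from h import *
for n,(x0,x1,y0,y1) in dict(scene=(130,500,200,320),side=(190,400,140,480)).items():
    z=np.load(f"pics/{n}0.npz"); im,P=z["im"],z["P"]
    c=im[y0:y1,x0:x1]; f=min(800/c.shape[1],600/c.shape[0]); save(n+"c.png",cv2.resize(c,None,fx=f,fy=f,interpolation=cv2.INTER_CUBIC)); print(n,f)
# top-down map from both, 1 px = 1.5mm
E
```

```text
scene 2.1621621621621623
side 1.7647058823529411
```

View pics/scenec.png

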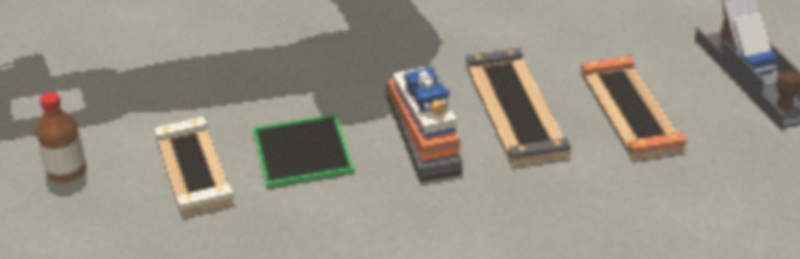

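View pics/sidec.png

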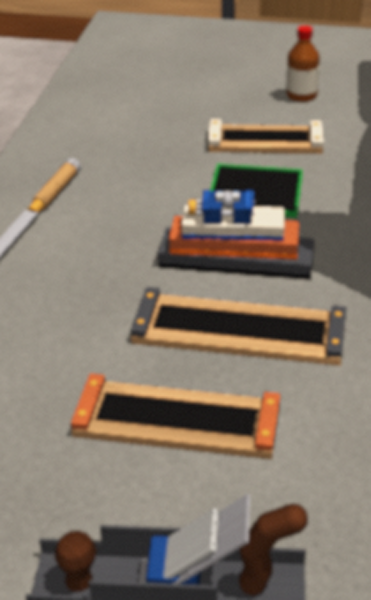

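The scene picture shows, left to right: bottle, white holder, green tray, stack (guide on top), grey holder, red holder and plane. The side view agrees, with the guide's brass knob pointing to the side view's left. Next I'll take rough positions from depth.

```bash
python3 - <<'E'
from h import *
for n in("scene","side"):
    z=np.load(f"pics/{n}0.npz"); P=z["P"]
    m=(P[...,2]>4)&(P[...,2]<160)&(P[...,0]>250)&(np.abs(P[...,1])<700)&(P[...,0]<800)
    k,l,st,_=cv2.connectedComponentsWithStats(m.astype(np.uint8))
    for i in range(1,k):
        if st[i,4]<60: continue
        Q=P[l==i]; 
        zz=Q[:,2]; r=cv2.minAreaRect(Q[:,:2].astype(np.float32))
        print(n,st[i,:5].tolist(),np.round(r[0]),np.round(r[1]),round(r[2],1),"z",np.round(np.percentile(zz,[5,50,99])))
    f=m&(P[...,2]<200); print(np.nanmedian(P[400:440,250:400,2]) if n=="scene" else "")
E
```

```text
scene [451, 189, 60, 70, 1676] [455. 529.] [131. 416.] 85.3 z [  6.  37. 110.]
scene [343, 220, 52, 57, 1497] [505. 142.] [297. 118.] 2.8 z [ 6. 14. 27.]
scene [395, 226, 56, 49, 1248] [553. 314.] [111. 260.] 87.7 z [ 6. 14. 27.]
scene [308, 231, 39, 53, 1279] [518.  13.] [ 92. 271.] 84.8 z [  8.  52. 108.]
scene [141, 241, 31, 43, 695] [ 425. -501.] [230.  85.] 18.0 z [  6.  63. 129.]
scene [198, 253, 40, 49, 1077] [ 535. -317.] [224.  88.] 6.4 z [ 7. 14. 27.]
scene [246, 252, 51, 37, 1057] [ 536. -163.] [167. 134.] 2.7 z [ 4.  8. 14.]
-748.5357876929272
side [353, 154, 18, 43, 606] [ 500. -471.] [53. 46.] 6.3 z [ 10.  61. 124.]
side [309, 207, 65, 19, 936] [ 543. -312.] [178.  82.] 6.5 z [ 6. 10. 22.]
side [280, 232, 89, 65, 3505] [546. -92.] [200. 270.] 1.0 z [  5.  41. 103.]
side [264, 302, 123, 44, 3351] [520. 150.] [249.  93.] 0.6 z [ 7. 11. 22.]
side [231, 351, 118, 48, 3672] [565. 308.] [ 83. 213.] 89.6 z [ 7. 11. 22.]
side [205, 419, 160, 61, 6223] [533. 512.] [245.  67.] 5.8 z [  5.  43. 111.]
```

Emit:
{"name": "move_arm", "arguments": {
  "motion": [
    {"fingers": 1,"translation": [0,0,-0.04],"turn": [0,0,6.6]},
    {"fingers": 1,"translation": [0,0,-0.04],"turn": [0,0,6.6]},
    {"fingers": 1,"translation": [0.022,-0.034,0],"turn": [0,0,0]},
    {"fingers": 1,"translation": [0.022,-0.034,0],"turn": [0,0,0]},
    {"fingers": 1,"translation": [0.022,-0.034,0],"turn": [0,0,0]},
    {"fingers": 1,"translation": [0.022,-0.034,0],"turn": [0,0,0]},
    {"fingers": 1,"translation": [0.022,-0.034,0],"turn": [0,0,0]},
    {"fingers": 1,"translation": [0.022,-0.034,0],"turn": [0,0,0]},
    {"fingers": 1,"translation": [0.022,-0.034,0],"turn": [0,0,0]},
    {"fingers": 1,"translation": [0.022,-0.034,0],"turn": [0,0,0]}
  ]
}}

```text
time_s: 1.93
tool_pos: [319.1, -334.9, 302.8]
ee_rot: [[1.0, -0.001, 0.001], [-0.001, -1.0, -0.001], [0.001, 0.001, -1.0]]
force: [1.0, 0.0, -0.4]
width: 86.9
grasp_force: 0.0
```

Emit:
{"name": "move_arm", "arguments": {
  "motion": [
    {"fingers": 1,"translation": [0.021,-0.032,0],"turn": [0,0,0]},
    {"fingers": 1,"translation": [0.021,-0.032,0],"turn": [0,0,0]},
    {"fingers": 1,"translation": [0.021,-0.032,0],"turn": [0,0,0]},
    {"fingers": 1,"translation": [0.021,-0.032,0],"turn": [0,0,0]},
    {"fingers": 1,"translation": [0.021,-0.032,0],"turn": [0,0,0]},
    {"fingers": 1,"translation": [0.021,-0.032,0],"turn": [0,0,0]},
    {"fingers": 1,"translation": [0.021,-0.032,0],"turn": [0,0,0]},
    {"fingers": 1,"translation": [0.021,-0.032,0],"turn": [0,0,0]},
    {"fingers": 1,"translation": [0.021,-0.032,0],"turn": [0,0,0]},
    {"fingers": 1,"translation": [0,0,0],"turn": [0,0,0]}
  ]
}}

```text
time_s: 2.77
tool_pos: [510.0, -43.3, 302.5]
ee_rot: [[1.0, 0.005, 0.001], [0.005, -1.0, 0.003], [0.001, -0.003, -1.0]]
force: [-1.4, 0.1, -0.5]
width: 86.7
grasp_force: 0.0
```

```bash
python3 - <<'E'
from h import *
s=get_state(); print(s["tool_pos"],np.round(s["ee_rot"],3).tolist(),s["time_s"])
im,P=cloud("wrist"); save("w1.png",im); np.savez("pics/w1.npz",im=im,P=P)
E
```

```text
[509.96484749 -43.27592962 302.50326775] [[1.0, 0.005, 0.001], [0.005, -1.0, 0.003], [0.001, -0.003, -1.0]] 2.7667
```

View pics/w1.png

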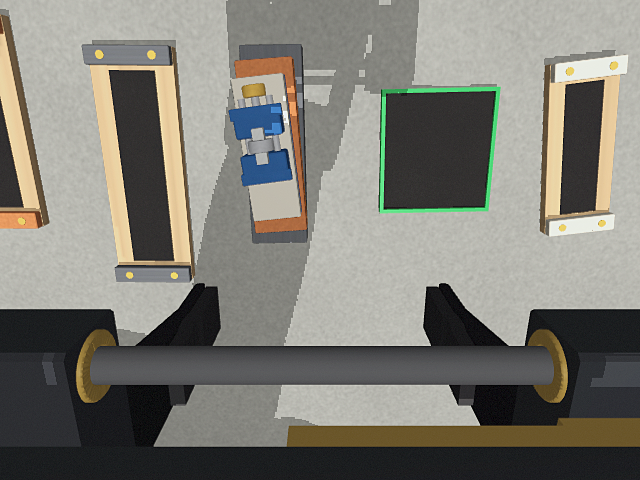

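The wrist view shows the guide near (262,145), knob up at (253,92), on the white, red and grey stones. The grey holder is around (140,160), the tray at (438,150) and the white holder at (582,145). Measuring them now.

```bash
cat >> h.py <<'E'
def rect(P,m):
    k,l,st,_=cv2.connectedComponentsWithStats(m.astype(np.uint8)); i=1+np.argmax(st[1:,4])
    Q=P[l==i]; (c,s,a)=cv2.minAreaRect(Q[:,:2].astype(np.float32))
    if s[0]<s[1]: a+=90; s=s[::-1]
    a=(a+90)%180-90
    return np.round(c,1),np.round(s,1),round(a,1),np.round(np.median(Q[:,2]),1),len(Q)
def reg(x0,y0,x1,y1):
    r=np.zeros((480,640),bool); r[y0:y1,x0:x1]=1; return r
E
python3 - <<'E'
from h import *
z=np.load("pics/w1.npz"); im,P=z["im"],z["P"]; Z=P[...,2]
hsv=cv2.cvtColor(im,cv2.COLOR_RGB2HSV); H,S,V=[hsv[...,i] for i in range(3)]
st=reg(215,30,325,260)
band=lambda a,b:(Z>a)&(Z<b)
print("bench",np.nanmedian(Z[270:300,240:400]))
print("coarse top",rect(P,st&band(18,31)))
print("med top",rect(P,st&band(44,56)))
print("fine top",rect(P,st&band(66,77)))
print("jaws",rect(P,st&band(90,103)&(H>100)&(H<125)&(S>120)))
print("guide",rect(P,st&band(80,120)))
print("coarse holder",rect(P,reg(70,30,200,290)&band(5,30)))
print("tray",rect(P,reg(360,70,520,230)&band(3.5,30)))
print("tray green",rect(P,reg(360,70,520,230)&(H>50)&(H<85)&(S>100)))
print("fine holder",rect(P,reg(530,40,640,250)&band(5,30)))
for n,h in(("red",(44,56)),("white",(66,77)),("guide",(80,120)),("grey",(18,31))):
    m=st&band(*h); Q=P[m]; print(n,np.round(np.percentile(Q,[1,99],axis=0),0).tolist())
E
```

```text
bench -1.086659625617017
coarse top (array([569.2,   1.7]), array([152.5,  59.8]), 1.5, np.float64(23.6), 1559)
med top (array([548.4,   1.3]), array([165. ,  53.2]), 4.4, np.float64(48.7), 2596)
fine top (array([549.9,   3.5]), array([130. ,  46.3]), 6.5, np.float64(70.7), 3345)
jaws (array([576.9,   8.3]), array([44.1, 24.9]), -82.3, np.float64(96.7), 1380)
guide (array([565.7,   6.7]), array([82.5, 44.4]), 7.8, np.float64(96.6), 4089)
coarse holder (array([520.8, 143.9]), array([247.7,  85.2]), -0.2, np.float64(11.0), 19084)
tray (array([ 542., -169.]), array([130.4, 120.8]), 1.4, np.float64(4.9), 12925)
tray green (array([ 541.7, -165.1]), array([145. , 108.4]), 10.0, np.float64(nan), 2160)
fine holder (array([ 545.8, -318. ]), array([178.1,  72.2]), 7.4, np.float64(11.7), 12328)
red [[467.0, -30.0, 46.0], [631.0, 32.0, 54.0]]
white [[486.0, -24.0, 68.0], [615.0, 31.0, 73.0]]
guide [[525.0, -17.0, 84.0], [605.0, 28.0, 107.0]]
grey [[447.0, -29.0, 21.0], [645.0, 32.0, 29.0]]
```

Emit:
{"name": "move_arm", "arguments": {
  "motion": [
    {"fingers": 1,"translation": [0,0,0],"turn": [0,0,-7]},
    {"fingers": 1,"translation": [0.0088,-0.0071,0.028],"turn": [0,0,0]},
    {"fingers": 1,"translation": [0.0088,-0.0071,0.028],"turn": [0,0,0]},
    {"fingers": 1,"translation": [0.0088,-0.0071,0.028],"turn": [0,0,0]},
    {"fingers": 1,"translation": [0.0088,-0.0071,0.028],"turn": [0,0,0]},
    {"fingers": 1,"translation": [0.0088,-0.0071,0.028],"turn": [0,0,0]},
    {"fingers": 1,"translation": [0.0088,-0.0071,0.028],"turn": [0,0,0]},
    {"fingers": 1,"translation": [0,0,0.01],"turn": [0,0,0]},
    {"fingers": 1,"translation": [0,0,0],"turn": [0,0,0]},
    {"fingers": 1,"translation": [0,0,0],"turn": [0,0,0]}
  ]
}}

```text
time_s: 3.65
tool_pos: [554.5, -1.0, 124.9]
ee_rot: [[0.993, 0.121, -0.001], [0.121, -0.993, -0.0], [-0.001, 0.0, -1.0]]
force: [-0.6, -0.8, 0.6]
width: 87.2
grasp_force: 0.0
```

```bash
python3 - <<'E'
from h import *
s=get_state(); print(np.round(s["tool_pos"],1),np.round(s["ee_rot"],3).tolist(),s["time_s"])
im,P=cloud("wrist"); save("w2.png",im); np.savez("pics/w2.npz",im=im,P=P)
E
```

```text
[554.5  -1.  124.9] [[0.993, 0.121, -0.001], [0.121, -0.993, -0.0], [-0.001, 0.0, -1.0]] 3.65
```

View pics/w2.png

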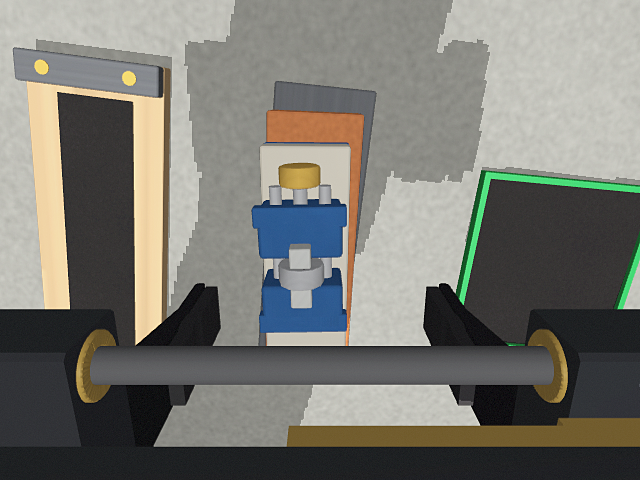

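The guide's roller is at (301,272), left of the finger centre line (about x=322), and the alignment looks good. I'll measure from this close view.

```bash
python3 - <<'E'
from h import *
z=np.load("pics/w2.npz"); im,P=z["im"],z["P"]; Z=P[...,2]
st=reg(240,70,400,345)
band=lambda a,b:st&(Z>a)&(Z<b)
print("jaw+",rect(P,band(91,101)&reg(240,195,400,258)))
print("jaw-",rect(P,band(91,101)&reg(240,262,400,335)))
print("roller",rect(P,band(102,120)))
print("knob",rect(P,band(76,105)&reg(240,150,400,190)))
print("fine",rect(P,band(67,75)),"med",rect(P,band(44,56)),"coarse",rect(P,band(18,31)))
E
```

```text
jaw+ (array([579.4,  11. ]), array([43.9, 25.6]), -82.0, np.float64(98.2), 4465)
jaw- (array([545.9,   6.2]), array([43.9, 38.4]), -82.4, np.float64(98.1), 3706)
roller (array([559.7,   8.3]), array([31. , 19.4]), 6.9, np.float64(106.3), 1743)
knob (array([603.7,  14.2]), array([29.4, 11.9]), -83.6, np.float64(92.9), 1145)
fine (array([571.7,   8.5]), array([91.5, 46.2]), 6.5, np.float64(72.3), 3756) med (array([562.5,   4.9]), array([142.2,  53.2]), 4.7, np.float64(50.3), 4417) coarse (array([597.3,   5.4]), array([101.9,  60. ]), 1.2, np.float64(25.4), 3325)
```

Emit:
{"name": "move_arm", "arguments": {
  "motion": [
    {"fingers": 1,"translation": [0.0066,-0.0086,0],"turn": [0,0,-0.8]},
    {"fingers": 1,"translation": [0,0,0.016],"turn": [0,0,0]},
    {"fingers": 1,"translation": [0,0,0.016],"turn": [0,0,0]},
    {"fingers": 1,"translation": [0,0,0.016],"turn": [0,0,0]},
    {"fingers": 1,"translation": [0,0,0],"turn": [0,0,0]},
    {"fingers": 0.3,"translation": [0,0,0],"turn": [0,0,0]},
    {"fingers": -0.1,"translation": [0,0,0],"turn": [0,0,0]},
    {"fingers": -1,"translation": [0,0,0],"turn": [0,0,0]},
    {"fingers": -1,"translation": [0,0,0],"turn": [0,0,0]},
    {"fingers": -1,"translation": [0,0,0],"turn": [0,0,0]}
  ]
}}

```text
time_s: 4.53
tool_pos: [561.2, 9.2, 77.6]
ee_rot: [[0.991, 0.135, 0.002], [0.135, -0.991, -0.0], [0.002, 0.0, -1.0]]
force: [-0.4, -0.2, -0.6]
width: 61.6
grasp_force: 0.0
```

Emit:
{"name": "move_arm", "arguments": {
  "motion": [
    {"fingers": -1,"translation": [0,0,0],"turn": [0,0,0]},
    {"fingers": -1,"translation": [0,0,0],"turn": [0,0,0]},
    {"fingers": -1,"translation": [0,0,0],"turn": [0,0,0]},
    {"fingers": -1,"translation": [0,0,0],"turn": [0,0,0]},
    {"fingers": -1,"translation": [0,0,0],"turn": [0,0,0]},
    {"fingers": -1,"translation": [0,0,0],"turn": [0,0,0]},
    {"fingers": -1,"translation": [0,0,0],"turn": [0,0,0]},
    {"fingers": -1,"translation": [0,0,-0.003],"turn": [0,0,0]},
    {"fingers": -1,"translation": [0,0,-0.015],"turn": [0,0,0]},
    {"fingers": -1,"translation": [0,0,-0.03],"turn": [0,0,0]}
  ]
}}

```text
time_s: 5.37
tool_pos: [556.6, 9.6, 120.5]
ee_rot: [[0.991, 0.135, -0.009], [0.135, -0.991, 0.001], [-0.009, -0.002, -1.0]]
force: [-0.5, 0.7, -3.4]
width: 39.3
grasp_force: 30.0
```

Emit:
{"name": "move_arm", "arguments": {
  "motion": [
    {"fingers": -1,"translation": [0,0,-0.005],"turn": [0,0,6.4]},
    {"fingers": -1,"translation": [-0.0035,0.03,0],"turn": [0,0,0]},
    {"fingers": -1,"translation": [-0.0035,0.03,0],"turn": [0,0,0]},
    {"fingers": -1,"translation": [-0.0035,0.03,0],"turn": [0,0,0]},
    {"fingers": -1,"translation": [-0.0035,0.03,0],"turn": [0,0,0]},
    {"fingers": -1,"translation": [-0.0035,0.03,0],"turn": [0,0,0]},
    {"fingers": -1,"translation": [-0.0035,0.03,0.01],"turn": [0,0,0]},
    {"fingers": -1,"translation": [0,0,0.03],"turn": [0,0,0]},
    {"fingers": -1,"translation": [0,0,0.03],"turn": [0,0,0]},
    {"fingers": -1,"translation": [0,0,0.01],"turn": [0,0,0]}
  ]
}}

```text
time_s: 6.2
tool_pos: [540.2, -170.6, 44.9]
ee_rot: [[1.0, 0.022, -0.007], [0.022, -1.0, 0.003], [-0.007, -0.003, -1.0]]
force: [-1.4, 2.0, -2.1]
width: 39.2
grasp_force: 30.1
```

Emit:
{"name": "move_arm", "arguments": {
  "motion": [
    {"fingers": -1,"translation": [0,0,0.015],"turn": [0,0,0]},
    {"fingers": -1,"translation": [0,0,0.011],"turn": [0,0,0]},
    {"fingers": -1,"translation": [0,0,0.005],"turn": [0,0,0]},
    {"fingers": -1,"translation": [0,0,0.002],"turn": [0,0,0]},
    {"fingers": -1,"translation": [0,0,0],"turn": [0,0,0]},
    {"fingers": -1,"translation": [0,0,0],"turn": [0,0,0]},
    {"fingers": -1,"translation": [0,0,0],"turn": [0,0,0]},
    {"fingers": -1,"translation": [0,0,0],"turn": [0,0,0]},
    {"fingers": -1,"translation": [0,0,0],"turn": [0,0,0]},
    {"fingers": -1,"translation": [0,0,0],"turn": [0,0,0]}
  ]
}}

```text
time_s: 7.03
tool_pos: [544.1, -171.3, 17.0]
ee_rot: [[1.0, 0.024, 0.001], [0.024, -1.0, -0.0], [0.001, 0.0, -1.0]]
force: [-0.3, 0.1, -2.6]
width: 39.3
grasp_force: 30.1
```

Emit:
{"name": "move_arm", "arguments": {
  "motion": [
    {"fingers": -1,"translation": [0,0,0.003],"turn": [0,0,0]},
    {"fingers": -1,"translation": [0,0,0.0015],"turn": [0,0,0]},
    {"fingers": -1,"translation": [0,0,0.001],"turn": [0,0,0]},
    {"fingers": -1,"translation": [0,0,0],"turn": [0,0,0]},
    {"fingers": -1,"translation": [0,0,0],"turn": [0,0,0]},
    {"fingers": 0,"translation": [0,0,0],"turn": [0,0,0]},
    {"fingers": 0.3,"translation": [0,0,0],"turn": [0,0,0]},
    {"fingers": 0.3,"translation": [0,0,0],"turn": [0,0,0]},
    {"fingers": 0.3,"translation": [0,0,0],"turn": [0,0,0]},
    {"fingers": 0.3,"translation": [0,0,0],"turn": [0,0,0]}
  ]
}}

```text
time_s: 7.87
tool_pos: [544.0, -171.3, 11.3]
ee_rot: [[1.0, 0.024, 0.0], [0.024, -1.0, -0.0], [0.0, 0.0, -1.0]]
force: [0.3, 0.7, -0.5]
width: 55.4
grasp_force: 0.0
```

Emit:
{"name": "move_arm", "arguments": {
  "motion": [
    {"fingers": 0.3,"translation": [0,0,-0.02],"turn": [0,0,0]},
    {"fingers": 0.3,"translation": [0,0,-0.04],"turn": [0,0,0]},
    {"fingers": 1,"translation": [0,0,-0.04],"turn": [0,0,0]},
    {"fingers": 1,"translation": [0,-0.01,-0.035],"turn": [0,0,0]},
    {"fingers": 1,"translation": [-0.008,-0.035,-0.015],"turn": [0,0,0]},
    {"fingers": 1,"translation": [-0.008,-0.035,-0.015],"turn": [0,0,0]},
    {"fingers": 1,"translation": [-0.008,-0.035,-0.015],"turn": [0,0,0]},
    {"fingers": 1,"translation": [-0.008,-0.035,0],"turn": [0,0,0]},
    {"fingers": 1,"translation": [0,-0.026,0],"turn": [0,0,-5]},
    {"fingers": 1,"translation": [0,0,0],"turn": [0,0,0]}
  ]
}}

```text
time_s: 8.7
tool_pos: [507.0, 8.2, 191.8]
ee_rot: [[0.993, 0.119, 0.001], [0.119, -0.993, 0.002], [0.001, -0.002, -1.0]]
force: [0.3, -0.0, 0.1]
width: 86.5
grasp_force: 0.0
```

Emit:
{"name": "move_arm", "arguments": {
  "motion": [
    {"fingers": 1,"translation": [0,0,0],"turn": [0,0,0]},
    {"fingers": 1,"translation": [0,0,0],"turn": [0,0,0]},
    {"fingers": 1,"translation": [0,0,0],"turn": [0,0,0]},
    {"fingers": 1,"translation": [0,0,0],"turn": [0,0,0]},
    {"fingers": 1,"translation": [0,0,0],"turn": [0,0,0]},
    {"fingers": 1,"translation": [0,0,0],"turn": [0,0,0]},
    {"fingers": 1,"translation": [0,0,0],"turn": [0,0,0]},
    {"fingers": 1,"translation": [0,0,0],"turn": [0,0,0]},
    {"fingers": 1,"translation": [0,0,0],"turn": [0,0,0]},
    {"fingers": 1,"translation": [0,0,0],"turn": [0,0,0]}
  ]
}}

```text
time_s: 9.53
tool_pos: [507.6, 4.0, 191.0]
ee_rot: [[0.994, 0.111, 0.0], [0.111, -0.994, 0.0], [0.0, -0.0, -1.0]]
force: [-0.4, -0.6, -0.2]
width: 87.3
grasp_force: 0.0
```

```bash
python3 - <<'E'
from h import *
s=get_state(); print(np.round(s["tool_pos"],1),np.round(s["ee_rot"],3).tolist(),s["time_s"])
im,P=cloud("wrist"); save("w3.png",im); np.savez("pics/w3.npz",im=im,P=P)
Z=P[...,2]
st=((np.abs(P[...,1])<60)&(P[...,0]>420)&(P[...,0]<700))&reg(0,0,640,340)
for n,b in dict(fine=(66,78),med=(44,56),coarse=(18,31)).items(): print(n,rect(P,st&(Z>b[0])&(Z<b[1])))
E
```

```text
[507.6   4.  191. ] [[0.994, 0.111, 0.0], [0.111, -0.994, 0.0], [0.0, -0.0, -1.0]] 9.5333
fine (array([551.5,   6.5]), array([129.1,  46.1]), 6.4, np.float64(71.0), 13664)
med (array([549.8,   4.3]), array([165.2,  53.1]), 4.5, np.float64(48.9), 3910)
coarse (array([598.8,   5.5]), array([96.5, 60. ]), 1.5, np.float64(24.0), 1990)
```

View pics/w3.png

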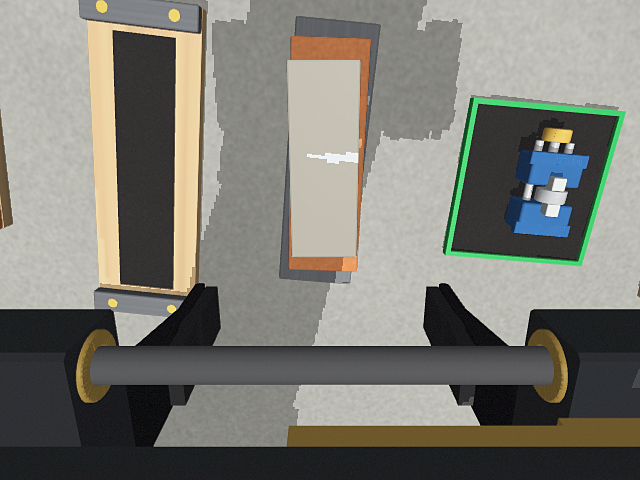

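The guide lies on its back, well inside the tray (550,195), and the white stone is bare on top at (325,158). Next is the white stone.

Emit:
{"name": "move_arm", "arguments": {
  "motion": [
    {"fingers": 1,"translation": [0.011,0.0006,0.02],"turn": [0,0,0]},
    {"fingers": 1,"translation": [0.011,0.0006,0.02],"turn": [0,0,0]},
    {"fingers": 1,"translation": [0.011,0.0006,0.02],"turn": [0,0,0]},
    {"fingers": 1,"translation": [0.011,0.0006,0.02],"turn": [0,0,0]},
    {"fingers": 1,"translation": [0,0,0.018],"turn": [0,0,0]},
    {"fingers": 1,"translation": [0,0,0.018],"turn": [0,0,0]},
    {"fingers": 1,"translation": [0,0,0.015],"turn": [0,0,0]},
    {"fingers": 1,"translation": [0,0,0.006],"turn": [0,0,0]},
    {"fingers": 1,"translation": [0,0,0],"turn": [0,0,0]},
    {"fingers": 0.5,"translation": [0,0,0],"turn": [0,0,0]}
  ]
}}

```text
time_s: 10.42
tool_pos: [551.7, 6.5, 54.3]
ee_rot: [[0.994, 0.111, -0.0], [0.111, -0.994, -0.0], [-0.0, 0.0, -1.0]]
force: [0.3, -0.0, 0.6]
width: 84.7
grasp_force: 0.0
```

Emit:
{"name": "move_arm", "arguments": {
  "motion": [
    {"fingers": -1,"translation": [0,0,0],"turn": [0,0,0]},
    {"fingers": -1,"translation": [0,0,0],"turn": [0,0,0]},
    {"fingers": -1,"translation": [0,0,0],"turn": [0,0,0]},
    {"fingers": -1,"translation": [0,0,0],"turn": [0,0,0]},
    {"fingers": -1,"translation": [0,0,0],"turn": [0,0,0]},
    {"fingers": -1,"translation": [0,0,0],"turn": [0,0,0]},
    {"fingers": -1,"translation": [0,0,0],"turn": [0,0,0]},
    {"fingers": -1,"translation": [0,0,0],"turn": [0,0,0]},
    {"fingers": -1,"translation": [0,0,0],"turn": [0,0,0]},
    {"fingers": -1,"translation": [0,0,0],"turn": [0,0,0]}
  ]
}}

```text
time_s: 11.25
tool_pos: [551.6, 6.6, 54.3]
ee_rot: [[0.994, 0.111, 0.0], [0.111, -0.994, 0.0], [0.0, -0.0, -1.0]]
force: [-1.6, 1.2, 3.3]
width: 46.2
grasp_force: 30.0
```

Emit:
{"name": "move_arm", "arguments": {
  "motion": [
    {"fingers": -1,"translation": [0,0,-0.006],"turn": [0,0,0]},
    {"fingers": -1,"translation": [0,0,-0.03],"turn": [0,0,0]},
    {"fingers": -1,"translation": [0,0,-0.04],"turn": [0,0,0]},
    {"fingers": -1,"translation": [-0.01,0.02,-0.03],"turn": [0,0,0]},
    {"fingers": -1,"translation": [-0.01,0.03,-0.02],"turn": [0,0,0]},
    {"fingers": -1,"translation": [-0.01,0.036,-0.01],"turn": [0,0,0]},
    {"fingers": -1,"translation": [-0.01,0.036,0],"turn": [0,0,0]},
    {"fingers": -1,"translation": [-0.01,0.036,0],"turn": [0,0,0]},
    {"fingers": -1,"translation": [-0.01,0.032,0],"turn": [0,0,0]},
    {"fingers": -1,"translation": [-0.01,0.025,0],"turn": [0,0,0]}
  ]
}}

```text
time_s: 12.08
tool_pos: [504.8, -217.5, 189.8]
ee_rot: [[0.994, 0.11, -0.001], [0.11, -0.994, -0.001], [-0.001, 0.001, -1.0]]
force: [0.4, 0.5, -3.1]
width: 45.4
grasp_force: 30.0
```

Emit:
{"name": "move_arm", "arguments": {
  "motion": [
    {"fingers": -1,"translation": [0,0.005,0],"turn": [0,0,0]},
    {"fingers": -1,"translation": [0,0,0],"turn": [0,0,0]},
    {"fingers": -1,"translation": [0,0,0],"turn": [0,0,0]},
    {"fingers": -1,"translation": [0,0,0],"turn": [0,0,0]},
    {"fingers": -1,"translation": [0,0,0],"turn": [0,0,0]},
    {"fingers": -1,"translation": [0,0,0],"turn": [0,0,0]},
    {"fingers": -1,"translation": [0,0,0],"turn": [0,0,0]},
    {"fingers": -1,"translation": [0,0,0],"turn": [0,0,0]},
    {"fingers": -1,"translation": [0,0,0],"turn": [0,0,0]},
    {"fingers": -1,"translation": [0,0,0],"turn": [0,0,0]}
  ]
}}

```text
time_s: 12.92
tool_pos: [506.5, -219.7, 190.1]
ee_rot: [[0.994, 0.111, 0.0], [0.111, -0.994, -0.0], [0.0, 0.0, -1.0]]
force: [-0.6, 0.4, -3.0]
width: 45.8
grasp_force: 30.0
```

```bash
python3 - <<'E'
from h import *
s=get_state(); print(np.round(s["tool_pos"],1),np.round(s["ee_rot"],3).tolist(),s["time_s"],s["width"])
im,P=cloud("wrist"); save("w4.png",im); np.savez("pics/w4.npz",im=im,P=P)
Z=P[...,2]
m=(P[...,1]<-255)&(P[...,1]>-400)&(P[...,0]>400)&(P[...,0]<700)
print("fine holder",rect(P,m&(Z>5)&(Z<30)))
print("held",rect(P,(Z>140)&(Z<175)&reg(0,0,640,340)))
E
```

```text
[ 506.5 -219.7  190.1] [[0.994, 0.111, 0.0], [0.111, -0.994, -0.0], [0.0, 0.0, -1.0]] 12.9167 45.830116565007195
fine holder (array([ 547.6, -315.6]), array([178.1,  70.7]), 7.3, np.float64(11.4), 20290)Traceback (most recent call last):
  File "<stdin>", line 7, in <module>
  File "h.py", line 12, in rect
    k,l,st,_=cv2.connectedComponentsWithStats(m.astype(np.uint8)); i=1+np.argmax(st[1:,4])
                                                                       ~~~~~~~~~^^^^^^^^^^
    return _wrapfunc(a, 'argmax', axis=axis, out=out, **kwds)
    return bound(*args, **kwds)
ValueError: attempt to get argmax of an empty sequence
```

View pics/w4.png

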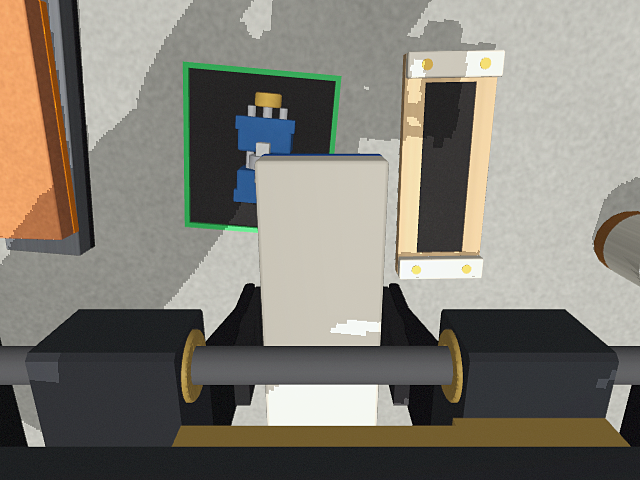

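The white holder is at about (450,165) in the picture, with the white stone held in front of it. Its blue underside edge is just visible at the far end, so I'll check the stone's tilt.

```bash
python3 - <<'E'
from h import *
z=np.load("pics/w4.npz"); im,P=z["im"],z["P"]; Z=P[...,2]
T=np.linalg.inv(calibration("wrist")["world_to_cam"]); print(np.round(T,2).tolist())
m=reg(262,165,380,345)&(Z>185)&(Z<240)
Q=P[m]; A=np.c_[Q[:,:2]-Q[:,:2].mean(0),np.ones(len(Q))]; print(np.linalg.lstsq(A,Q[:,2],rcond=None)[0],Q.max(0),Q.min(0), len(Q))
m=reg(240,140,400,345)&(Z>185)&(Z<240); q=P[m]@np.array([[.994,.111,0],[-.111,.994,0],[0,0,1]]).T
t=np.array([506.5,-219.7,190.1])@np.array([[.994,.111,0],[-.111,.994,0],[0,0,1]]).T
print(q.max(0)-t,q.min(0)-t)
E
```

```text
[[0.11, 0.95, 0.3, 589.18], [-0.99, 0.11, 0.03, -211.77], [-0.0, -0.3, 0.95, 351.26], [0.0, 0.0, 0.0, 1.0]]
[ 1.29268964e-03 -1.16619167e-04  2.06740330e+02] [ 571.21142784 -193.8787266   209.15251449] [ 497.2597934  -243.89367263  204.47716955] 21146
[64.7032874  30.59714877 43.89295108] [ -7.30237138 -32.99707398  -4.71774706]
```

Emit:
{"name": "move_arm", "arguments": {
  "motion": [
    {"fingers": -1,"translation": [0.0075,0.025,0.01],"turn": [0,0,-0.9]},
    {"fingers": -1,"translation": [0.0075,0.025,0.01],"turn": [0,0,0]},
    {"fingers": -1,"translation": [0.0075,0.025,0.01],"turn": [0,0,0]},
    {"fingers": -1,"translation": [0.0075,0.025,0.01],"turn": [0,0,0]},
    {"fingers": -1,"translation": [0,0,0.035],"turn": [0,0,0]},
    {"fingers": -1,"translation": [0,0,0.035],"turn": [0,0,0]},
    {"fingers": -1,"translation": [0,0,0.03],"turn": [0,0,0]},
    {"fingers": -1,"translation": [0,0,0.015],"turn": [0,0,0]},
    {"fingers": -1,"translation": [0,0,0.003],"turn": [0,0,0]},
    {"fingers": -1,"translation": [0,0,0],"turn": [0,0,0]}
  ]
}}

```text
time_s: 13.8
tool_pos: [547.4, -314.8, 30.4]
ee_rot: [[0.992, 0.126, -0.003], [0.126, -0.992, 0.002], [-0.002, -0.002, -1.0]]
force: [0.0, -0.4, -2.4]
width: 45.7
grasp_force: 30.0
```

Emit:
{"name": "move_arm", "arguments": {
  "motion": [
    {"fingers": -1,"translation": [0,0,0],"turn": [0,0,0]},
    {"fingers": -1,"translation": [0,0,0.006],"turn": [0,0,0]},
    {"fingers": -1,"translation": [0,0,0.004],"turn": [0,0,0]},
    {"fingers": -1,"translation": [0,0,0.002],"turn": [0,0,0]},
    {"fingers": -1,"translation": [0,0,0.001],"turn": [0,0,0]},
    {"fingers": -1,"translation": [0,0,0],"turn": [0,0,0]},
    {"fingers": -1,"translation": [0,0,0],"turn": [0,0,0]},
    {"fingers": -1,"translation": [0,0,0],"turn": [0,0,0]},
    {"fingers": -1,"translation": [0,0,0],"turn": [0,0,0]},
    {"fingers": -1,"translation": [0,0,0],"turn": [0,0,0]}
  ]
}}

```text
time_s: 14.63
tool_pos: [548.5, -315.5, 19.2]
ee_rot: [[0.992, 0.126, 0.0], [0.126, -0.992, -0.0], [0.0, 0.0, -1.0]]
force: [0.1, 0.5, -3.1]
width: 46.0
grasp_force: 30.0
```

Emit:
{"name": "move_arm", "arguments": {
  "motion": [
    {"fingers": -1,"translation": [0,0,0.0015],"turn": [0,0,0]},
    {"fingers": -1,"translation": [0,0,0.0012],"turn": [0,0,0]},
    {"fingers": -1,"translation": [0,0,0],"turn": [0,0,0]},
    {"fingers": -1,"translation": [0,0,0],"turn": [0,0,0]},
    {"fingers": 0.3,"translation": [0,0,0],"turn": [0,0,0]},
    {"fingers": 0.6,"translation": [0,0,0],"turn": [0,0,0]},
    {"fingers": 1,"translation": [0,0,0],"turn": [0,0,0]},
    {"fingers": 1,"translation": [0,0,0],"turn": [0,0,0]},
    {"fingers": 1,"translation": [0,0,0],"turn": [0,0,0]},
    {"fingers": 1,"translation": [0,0,0],"turn": [0,0,0]}
  ]
}}

```text
time_s: 15.47
tool_pos: [548.5, -315.6, 16.4]
ee_rot: [[0.992, 0.126, 0.0], [0.126, -0.992, -0.0], [0.0, 0.0, -1.0]]
force: [-0.2, -0.7, 0.0]
width: 77.9
grasp_force: 0.0
```

Emit:
{"name": "move_arm", "arguments": {
  "motion": [
    {"fingers": 1,"translation": [0,0,-0.03],"turn": [0,0,0]},
    {"fingers": 1,"translation": [0,0,-0.04],"turn": [0,0,0]},
    {"fingers": 1,"translation": [0,0,-0.04],"turn": [0,0,0]},
    {"fingers": 1,"translation": [0,-0.02,-0.03],"turn": [0,0,0]},
    {"fingers": 1,"translation": [0,-0.03,-0.02],"turn": [0,0,0]},
    {"fingers": 1,"translation": [0,-0.036,-0.014],"turn": [0,0,0]},
    {"fingers": 1,"translation": [0,-0.04,0],"turn": [0,0,0]},
    {"fingers": 1,"translation": [0,-0.04,0],"turn": [0,0,0]},
    {"fingers": 1,"translation": [0,-0.04,0],"turn": [0,0,0]},
    {"fingers": 1,"translation": [0,-0.04,0],"turn": [0,0,0]}
  ]
}}

```text
time_s: 16.3
tool_pos: [516.7, -69.8, 190.7]
ee_rot: [[0.992, 0.126, 0.001], [0.126, -0.992, -0.0], [0.001, 0.0, -1.0]]
force: [1.5, 0.2, -1.0]
width: 87.1
grasp_force: 0.0
```

Emit:
{"name": "move_arm", "arguments": {
  "motion": [
    {"fingers": 1,"translation": [0,-0.04,0],"turn": [0,0,0]},
    {"fingers": 1,"translation": [0,-0.03,0],"turn": [0,0,0]},
    {"fingers": 1,"translation": [0,-0.007,0],"turn": [0,0,2.8]},
    {"fingers": 1,"translation": [0,0,0],"turn": [0,0,0]},
    {"fingers": 1,"translation": [0,0,0],"turn": [0,0,0]},
    {"fingers": 1,"translation": [0,0,0],"turn": [0,0,0]},
    {"fingers": 1,"translation": [0,0,0],"turn": [0,0,0]},
    {"fingers": 1,"translation": [0,0,0],"turn": [0,0,0]},
    {"fingers": 1,"translation": [0,0,0],"turn": [0,0,0]},
    {"fingers": 1,"translation": [0,0,0],"turn": [0,0,0]}
  ]
}}

```text
time_s: 17.13
tool_pos: [507.6, 4.2, 190.2]
ee_rot: [[0.997, 0.077, -0.0], [0.077, -0.997, 0.0], [-0.0, -0.0, -1.0]]
force: [0.4, 0.0, 0.3]
width: 87.2
grasp_force: 0.0
```

```bash
python3 - <<'E'
from h import *
s=get_state(); print(np.round(s["tool_pos"],1),np.round(s["ee_rot"],3).tolist(),s["time_s"])
im,P=cloud("wrist"); save("w5.png",im)
Z=P[...,2]
st=((np.abs(P[...,1])<60)&(P[...,0]>420)&(P[...,0]<700))&reg(0,0,640,340)
for n,b in dict(med=(44,56),coarse=(18,31)).items(): print(n,rect(P,st&(Z>b[0])&(Z<b[1])))
Q=P[st&(Z>18)&(Z<31)]; print(Q[:,0].max(),Q[:,0].min())
print("tray guide jaws",rect(P,(P[...,1]<-90)&(P[...,1]>-250)&(Z>20)&(Z<60)))
print("coarse holder",rect(P,(P[...,1]>70)&(P[...,1]<220)&(Z>5)&(Z<30)))
E
```

```text
[507.6   4.2 190.2] [[0.997, 0.077, -0.0], [0.077, -0.997, 0.0], [-0.0, -0.0, -1.0]] 17.1333
med (array([549.9,   4.5]), array([164.2,  53.1]), 4.4, np.float64(49.0), 17428)
coarse (array([595.2,   5.4]), array([103.9,  59.9]), 1.6, np.float64(24.0), 2070)
647.594673112578 446.611146524316
tray guide jaws (array([ 541.7, -171.8]), array([65.4, 44.8]), 1.2, np.float64(29.0), 4353)
coarse holder (array([522.2, 147.2]), array([248.7,  85.1]), -0.3, np.float64(11.5), 33102)
```

Emit:
{"name": "move_arm", "arguments": {
  "motion": [
    {"fingers": 1,"translation": [0.0105,0.0007,0.026],"turn": [0,0,0]},
    {"fingers": 1,"translation": [0.0105,0.0007,0.026],"turn": [0,0,0]},
    {"fingers": 1,"translation": [0.0105,0.0008,0.026],"turn": [0,0,0]},
    {"fingers": 1,"translation": [0.0105,0.0008,0.026],"turn": [0,0,0]},
    {"fingers": 1,"translation": [0,0,0.022],"turn": [0,0,0]},
    {"fingers": 1,"translation": [0,0,0.018],"turn": [0,0,0]},
    {"fingers": 1,"translation": [0,0,0.012],"turn": [0,0,0]},
    {"fingers": 1,"translation": [0,0,0.005],"turn": [0,0,0]},
    {"fingers": 1,"translation": [0,0,0],"turn": [0,0,0]},
    {"fingers": 0.5,"translation": [0,0,0],"turn": [0,0,0]}
  ]
}}

```text
time_s: 18.02
tool_pos: [550.2, 5.1, 30.1]
ee_rot: [[0.997, 0.078, 0.001], [0.078, -0.997, -0.0], [0.001, 0.0, -1.0]]
force: [0.2, -0.4, 0.2]
width: 84.9
grasp_force: 0.0
```

Emit:
{"name": "move_arm", "arguments": {
  "motion": [
    {"fingers": -1,"translation": [0,0,0],"turn": [0,0,0]},
    {"fingers": -1,"translation": [0,0,0],"turn": [0,0,0]},
    {"fingers": -1,"translation": [0,0,0],"turn": [0,0,0]},
    {"fingers": -1,"translation": [0,0,0],"turn": [0,0,0]},
    {"fingers": -1,"translation": [0,0,0],"turn": [0,0,0]},
    {"fingers": -1,"translation": [0,0,0],"turn": [0,0,0]},
    {"fingers": -1,"translation": [0,0,0],"turn": [0,0,0]},
    {"fingers": -1,"translation": [0,0,0],"turn": [0,0,0]},
    {"fingers": -1,"translation": [0,0,0],"turn": [0,0,0]},
    {"fingers": -1,"translation": [0,0,0],"turn": [0,0,0]}
  ]
}}

```text
time_s: 18.85
tool_pos: [549.9, 5.2, 29.8]
ee_rot: [[0.997, 0.078, 0.001], [0.078, -0.997, 0.0], [0.001, 0.0, -1.0]]
force: [-1.6, 0.7, 5.1]
width: 52.7
grasp_force: 30.0
```

Emit:
{"name": "move_arm", "arguments": {
  "motion": [
    {"fingers": -1,"translation": [0,0,-0.006],"turn": [0,0,0]},
    {"fingers": -1,"translation": [0,0,-0.03],"turn": [0,0,0]},
    {"fingers": -1,"translation": [0,0,-0.04],"turn": [0,0,0]},
    {"fingers": -1,"translation": [0,-0.015,-0.034],"turn": [0,0,0]},
    {"fingers": -1,"translation": [-0.002,-0.03,-0.025],"turn": [0,0,0]},
    {"fingers": -1,"translation": [-0.002,-0.035,-0.015],"turn": [0,0,0]},
    {"fingers": -1,"translation": [-0.002,-0.038,-0.01],"turn": [0,0,0]},
    {"fingers": -1,"translation": [-0.002,-0.038,0],"turn": [0,0,0]},
    {"fingers": -1,"translation": [-0.002,-0.034,0],"turn": [0,0,0]},
    {"fingers": -1,"translation": [-0.003,-0.022,0],"turn": [0,0,0]}
  ]
}}

```text
time_s: 19.68
tool_pos: [518.7, 218.5, 188.6]
ee_rot: [[0.997, 0.079, -0.002], [0.079, -0.997, 0.001], [-0.001, -0.001, -1.0]]
force: [0.3, -0.1, -4.7]
width: 53.1
grasp_force: 30.0
```

Emit:
{"name": "move_arm", "arguments": {
  "motion": [
    {"fingers": -1,"translation": [0,0,0],"turn": [0,0,4.4]},
    {"fingers": -1,"translation": [0,0,0],"turn": [0,0,0]},
    {"fingers": -1,"translation": [0,0,0],"turn": [0,0,0]},
    {"fingers": -1,"translation": [0,0,0],"turn": [0,0,0]},
    {"fingers": -1,"translation": [0,0,0],"turn": [0,0,0]},
    {"fingers": -1,"translation": [0,0,0],"turn": [0,0,0]},
    {"fingers": -1,"translation": [0,0,0],"turn": [0,0,0]},
    {"fingers": -1,"translation": [0,0,0],"turn": [0,0,0]},
    {"fingers": -1,"translation": [0,0,0],"turn": [0,0,0]},
    {"fingers": -1,"translation": [0,0,0],"turn": [0,0,0]}
  ]
}}

```text
time_s: 20.52
tool_pos: [520.2, 215.4, 189.3]
ee_rot: [[1.0, 0.001, -0.0], [0.001, -1.0, 0.0], [-0.0, -0.0, -1.0]]
force: [-0.4, 0.3, -4.2]
width: 52.9
grasp_force: 30.0
```

```bash
cat >> h.py <<'E'
def held(P,zoff):
    s=get_state(); t=s["tool_pos"]; R=s["ee_rot"]; Z=P[...,2]
    q=(P-t)@R  # tool coords
    m=reg(0,0,640,340)&(np.abs(q[...,1])<32)&(np.abs(q[...,2]-zoff)<4)&(q[...,0]>0)
    Q=P[m]; A=np.c_[Q[:,:2]-Q[:,:2].mean(0),np.ones(len(Q))]
    print("held front in tool x",np.percentile(q[m][:,0],[99,99.9]),"slopes",np.round(np.linalg.lstsq(A,Q[:,2],rcond=None)[0],4))
E
python3 - <<'E'
from h import *
s=get_state(); print(np.round(s["tool_pos"],1),np.round(s["ee_rot"],3).tolist(),s["time_s"],s["width"])
im,P=cloud("wrist"); save("w6.png",im)
Z=P[...,2]
print("med holder",rect(P,(P[...,1]>250)&(P[...,1]<400)&(P[...,0]>400)&(P[...,0]<720)&(Z>5)&(Z<30)))
held(P,-20)
E
```

```text
[520.2 215.4 189.3] [[1.0, 0.001, -0.0], [0.001, -1.0, 0.0], [-0.0, -0.0, -1.0]] 20.5167 52.941059883780866
med holder (array([567.2, 305.3]), array([212.2,  77.8]), 0.2, np.float64(11.5), 25355)
held front in tool x [81.68506283 82.29218721] slopes [-1.700000e-03  5.000000e-04  2.085246e+02]
```

View pics/w6.png

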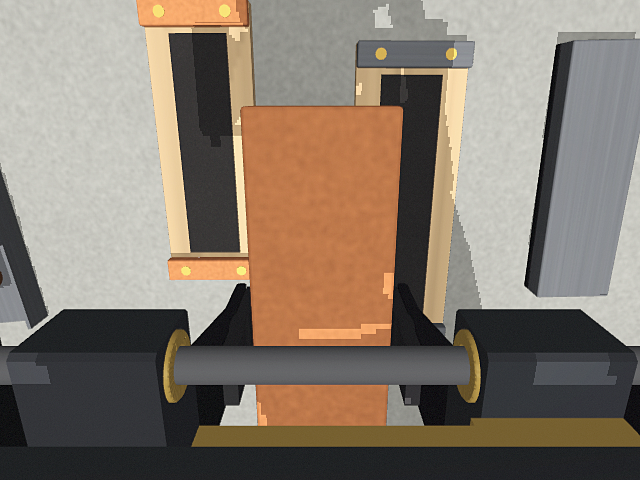

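The red holder spans (140–255, 0–280), partly behind the held red stone, which is level. The bare grey stone is at the right. Placing the red stone now.

Emit:
{"name": "move_arm", "arguments": {
  "motion": [
    {"fingers": -1,"translation": [0.0118,-0.0225,0.01],"turn": [0,0,0]},
    {"fingers": -1,"translation": [0.0118,-0.0225,0.01],"turn": [0,0,0]},
    {"fingers": -1,"translation": [0.0118,-0.0225,0.01],"turn": [0,0,0]},
    {"fingers": -1,"translation": [0.0118,-0.0225,0.01],"turn": [0,0,0]},
    {"fingers": -1,"translation": [0,0,0.035],"turn": [0,0,0]},
    {"fingers": -1,"translation": [0,0,0.035],"turn": [0,0,0]},
    {"fingers": -1,"translation": [0,0,0.03],"turn": [0,0,0]},
    {"fingers": -1,"translation": [0,0,0.013],"turn": [0,0,0]},
    {"fingers": -1,"translation": [0,0,0.003],"turn": [0,0,0]},
    {"fingers": -1,"translation": [0,0,0],"turn": [0,0,0]}
  ]
}}

```text
time_s: 21.4
tool_pos: [566.9, 305.4, 32.8]
ee_rot: [[1.0, 0.001, -0.001], [0.001, -1.0, -0.001], [-0.001, 0.001, -1.0]]
force: [1.0, -0.0, -3.5]
width: 52.6
grasp_force: 30.0
```

Emit:
{"name": "move_arm", "arguments": {
  "motion": [
    {"fingers": -1,"translation": [0,0,0],"turn": [0,0,0]},
    {"fingers": -1,"translation": [0,0,0.006],"turn": [0,0,0]},
    {"fingers": -1,"translation": [0,0,0.004],"turn": [0,0,0]},
    {"fingers": -1,"translation": [0,0,0.001],"turn": [0,0,0]},
    {"fingers": -1,"translation": [0,0,0],"turn": [0,0,0]},
    {"fingers": -1,"translation": [0,0,0],"turn": [0,0,0]},
    {"fingers": -1,"translation": [0,0,0],"turn": [0,0,0]},
    {"fingers": -1,"translation": [0,0,0],"turn": [0,0,0]},
    {"fingers": -1,"translation": [0,0,0],"turn": [0,0,0]},
    {"fingers": -1,"translation": [0,0,0],"turn": [0,0,0]}
  ]
}}

```text
time_s: 22.23
tool_pos: [567.3, 305.6, 22.4]
ee_rot: [[1.0, 0.001, 0.0], [0.001, -1.0, 0.0], [0.0, -0.0, -1.0]]
force: [-0.3, 1.1, -4.1]
width: 52.6
grasp_force: 30.0
```

Emit:
{"name": "move_arm", "arguments": {
  "motion": [
    {"fingers": -1,"translation": [0,0,0.0025],"turn": [0,0,0]},
    {"fingers": -1,"translation": [0,0,0.0018],"turn": [0,0,0]},
    {"fingers": -1,"translation": [0,0,0.001],"turn": [0,0,0]},
    {"fingers": -1,"translation": [0,0,0],"turn": [0,0,0]},
    {"fingers": -1,"translation": [0,0,0],"turn": [0,0,0]},
    {"fingers": 0.5,"translation": [0,0,0],"turn": [0,0,0]},
    {"fingers": 1,"translation": [0,0,0],"turn": [0,0,0]},
    {"fingers": 1,"translation": [0,0,0],"turn": [0,0,0]},
    {"fingers": 1,"translation": [0,0,0],"turn": [0,0,0]},
    {"fingers": 1,"translation": [0,0,0],"turn": [0,0,0]}
  ]
}}

```text
time_s: 23.07
tool_pos: [567.7, 305.8, 17.6]
ee_rot: [[1.0, 0.001, 0.001], [0.001, -1.0, 0.0], [0.001, -0.0, -1.0]]
force: [-0.7, 0.8, -0.1]
width: 78.6
grasp_force: 0.0
```

Emit:
{"name": "move_arm", "arguments": {
  "motion": [
    {"fingers": 1,"translation": [0,0,-0.03],"turn": [0,0,0]},
    {"fingers": 1,"translation": [0,0,-0.04],"turn": [0,0,0]},
    {"fingers": 1,"translation": [0,0,-0.04],"turn": [0,0,0]},
    {"fingers": 1,"translation": [-0.008,0.02,-0.03],"turn": [0,0,0]},
    {"fingers": 1,"translation": [-0.01,0.03,-0.02],"turn": [0,0,0]},
    {"fingers": 1,"translation": [-0.01,0.033,-0.015],"turn": [0,0,0]},
    {"fingers": 1,"translation": [-0.01,0.039,-0.005],"turn": [0,0,0]},
    {"fingers": 1,"translation": [-0.01,0.04,0],"turn": [0,0,0]},
    {"fingers": 1,"translation": [-0.01,0.04,0],"turn": [0,0,0]},
    {"fingers": 1,"translation": [-0.01,0.04,0],"turn": [0,0,0]}
  ]
}}

```text
time_s: 23.9
tool_pos: [499.0, 62.0, 197.7]
ee_rot: [[1.0, 0.002, 0.002], [0.002, -1.0, -0.0], [0.002, 0.0, -1.0]]
force: [0.5, -0.7, -0.4]
width: 87.0
grasp_force: 0.0
```

Emit:
{"name": "move_arm", "arguments": {
  "motion": [
    {"fingers": 1,"translation": [0,0.036,0],"turn": [0,0,0]},
    {"fingers": 1,"translation": [0,0.024,0],"turn": [0,0,-1.5]},
    {"fingers": 1,"translation": [0,0,0],"turn": [0,0,0]},
    {"fingers": 1,"translation": [0,0,0],"turn": [0,0,0]},
    {"fingers": 1,"translation": [0,0,0],"turn": [0,0,0]},
    {"fingers": 1,"translation": [0,0,0],"turn": [0,0,0]},
    {"fingers": 1,"translation": [0,0,0],"turn": [0,0,0]},
    {"fingers": 1,"translation": [0,0,0],"turn": [0,0,0]},
    {"fingers": 1,"translation": [0,0,0],"turn": [0,0,0]},
    {"fingers": 1,"translation": [0,0,0],"turn": [0,0,0]}
  ]
}}

```text
time_s: 24.73
tool_pos: [499.6, 4.1, 197.0]
ee_rot: [[1.0, 0.028, -0.0], [0.028, -1.0, 0.0], [-0.0, -0.0, -1.0]]
force: [-1.1, 0.2, -0.7]
width: 87.1
grasp_force: 0.0
```

```bash
python3 - <<'E'
from h import *
s=get_state(); print(np.round(s["tool_pos"],1),np.round(s["ee_rot"],3).tolist(),s["time_s"])
im,P=cloud("wrist"); save("w7.png",im)
Z=P[...,2]
m=((np.abs(P[...,1])<60)&(P[...,0]>420)&(P[...,0]<700))&reg(0,0,640,340)&(Z>18)&(Z<31)
print(rect(P,m)); print(np.argwhere(m).min(0),np.argwhere(m).max(0))
print("coarse holder",rect(P,(P[...,1]>70)&(P[...,1]<220)&(Z>5)&(Z<30)))
E
```

```text
[499.6   4.1 197. ] [[1.0, 0.028, -0.0], [0.028, -1.0, 0.0], [-0.0, -0.0, -1.0]] 24.7333
(array([547.1,   4.4]), array([200.2,  60.1]), 1.2, np.float64(24.0), 20186)
[  8 281] [270 364]
coarse holder (array([522.7, 146.9]), array([248. ,  84.9]), -0.2, np.float64(11.5), 32024)
```

Emit:
{"name": "move_arm", "arguments": {
  "motion": [
    {"fingers": 1,"translation": [0.012,0.0002,0.033],"turn": [0,0,0.4]},
    {"fingers": 1,"translation": [0.012,0.0002,0.033],"turn": [0,0,0]},
    {"fingers": 1,"translation": [0.012,0.0003,0.033],"turn": [0,0,0]},
    {"fingers": 1,"translation": [0.0115,0.0003,0.033],"turn": [0,0,0]},
    {"fingers": 1,"translation": [0,0,0.025],"turn": [0,0,0]},
    {"fingers": 1,"translation": [0,0,0.018],"turn": [0,0,0]},
    {"fingers": 1,"translation": [0,0,0.01],"turn": [0,0,0]},
    {"fingers": 1,"translation": [0,0,0.005],"turn": [0,0,0]},
    {"fingers": 1,"translation": [0,0,0],"turn": [0,0,0]},
    {"fingers": 0.5,"translation": [0,0,0],"turn": [0,0,0]}
  ]
}}

```text
time_s: 25.62
tool_pos: [548.0, 3.5, 8.1]
ee_rot: [[1.0, 0.02, 0.002], [0.02, -1.0, -0.0], [0.002, 0.0, -1.0]]
force: [0.6, 0.1, 0.2]
width: 84.8
grasp_force: 0.0
```

Emit:
{"name": "move_arm", "arguments": {
  "motion": [
    {"fingers": -1,"translation": [0,0,0],"turn": [0,0,0]},
    {"fingers": -1,"translation": [0,0,0],"turn": [0,0,0]},
    {"fingers": -1,"translation": [0,0,0],"turn": [0,0,0]},
    {"fingers": -1,"translation": [0,0,0],"turn": [0,0,0]},
    {"fingers": -1,"translation": [0,0,0],"turn": [0,0,0]},
    {"fingers": -1,"translation": [0,0,0],"turn": [0,0,0]},
    {"fingers": -1,"translation": [0,0,0],"turn": [0,0,0]},
    {"fingers": -1,"translation": [0,0,0],"turn": [0,0,0]},
    {"fingers": -1,"translation": [0,0,0],"turn": [0,0,0]},
    {"fingers": -1,"translation": [0,0,0],"turn": [0,0,0]}
  ]
}}

```text
time_s: 26.45
tool_pos: [547.8, 4.3, 8.0]
ee_rot: [[1.0, 0.02, 0.001], [0.02, -1.0, 0.001], [0.001, -0.001, -1.0]]
force: [-0.4, 4.6, 5.6]
width: 59.6
grasp_force: 30.0
```

Emit:
{"name": "move_arm", "arguments": {
  "motion": [
    {"fingers": -1,"translation": [0,0,-0.005],"turn": [0,0,0]},
    {"fingers": -1,"translation": [0,0,-0.02],"turn": [0,0,0]},
    {"fingers": -1,"translation": [0,0,-0.03],"turn": [0,0,0]},
    {"fingers": -1,"translation": [-0.002,-0.015,-0.005],"turn": [0,0,0]},
    {"fingers": -1,"translation": [-0.0045,-0.03,0],"turn": [0,0,0]},
    {"fingers": -1,"translation": [-0.0055,-0.036,0],"turn": [0,0,0]},
    {"fingers": -1,"translation": [-0.0055,-0.036,0],"turn": [0,0,0]},
    {"fingers": -1,"translation": [-0.0042,-0.0262,0],"turn": [0,0,1.4]},
    {"fingers": -1,"translation": [0,0,0],"turn": [0,0,0]},
    {"fingers": -1,"translation": [0,0,0],"turn": [0,0,0]}
  ]
}}

```text
time_s: 27.28
tool_pos: [520.4, 147.1, 65.5]
ee_rot: [[1.0, -0.001, -0.003], [-0.001, -1.0, -0.001], [-0.003, 0.001, -1.0]]
force: [0.7, 0.1, -7.5]
width: 59.7
grasp_force: 30.0
```

Emit:
{"name": "move_arm", "arguments": {
  "motion": [
    {"fingers": -1,"translation": [0,0,0],"turn": [0,0,0]},
    {"fingers": -1,"translation": [0,0,0],"turn": [0,0,0]},
    {"fingers": -1,"translation": [0,0,0.015],"turn": [0,0,0]},
    {"fingers": -1,"translation": [0,0,0.01],"turn": [0,0,0]},
    {"fingers": -1,"translation": [0,0,0.003],"turn": [0,0,0]},
    {"fingers": -1,"translation": [0,0,0],"turn": [0,0,0]},
    {"fingers": -1,"translation": [0,0,0],"turn": [0,0,0]},
    {"fingers": -1,"translation": [0,0,0],"turn": [0,0,0]},
    {"fingers": -1,"translation": [0,0,0],"turn": [0,0,0]},
    {"fingers": -1,"translation": [0,0,0],"turn": [0,0,0]}
  ]
}}

```text
time_s: 28.12
tool_pos: [523.1, 146.3, 39.7]
ee_rot: [[1.0, -0.004, 0.001], [-0.004, -1.0, 0.0], [0.001, -0.0, -1.0]]
force: [0.6, -0.2, -7.4]
width: 59.7
grasp_force: 30.0
```

```bash
python3 - <<'E'
from h import *
s=get_state(); print(np.round(s["tool_pos"],1),np.round(s["ee_rot"],3).tolist(),s["time_s"])
im,P=cloud("wrist"); save("w8.png",im); held(P,-17)
E
```

```text
[523.1 146.3  39.7] [[1.0, -0.004, 0.001], [-0.004, -1.0, 0.0], [0.001, -0.0, -1.0]] 28.1167
held front in tool x [98.09595415 98.97970019] slopes [-4.00000e-04 -9.00000e-04  5.54977e+01]
```

View pics/w8.png

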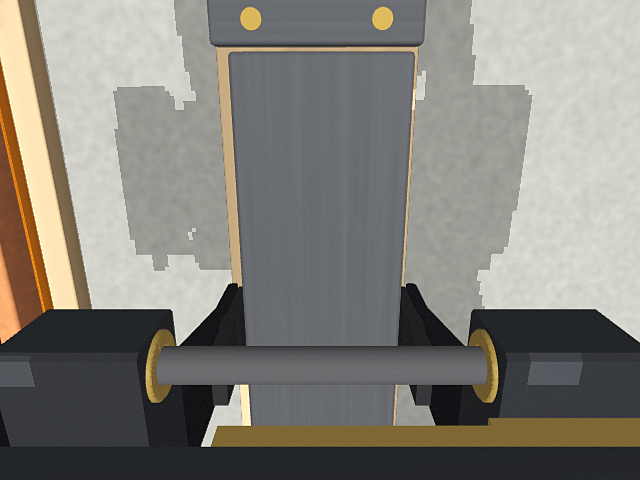

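The grey stone is level, centred over its board and just short of the far stop (y≈48 px). I'll lower it and release.

Emit:
{"name": "move_arm", "arguments": {
  "motion": [
    {"fingers": -1,"translation": [0.0005,0,0.006],"turn": [0,0,0]},
    {"fingers": -1,"translation": [0,0,0.006],"turn": [0,0,0]},
    {"fingers": -1,"translation": [0,0,0.004],"turn": [0,0,0]},
    {"fingers": -1,"translation": [0,0,0.001],"turn": [0,0,0]},
    {"fingers": -1,"translation": [0,0,0],"turn": [0,0,0]},
    {"fingers": -1,"translation": [0,0,0],"turn": [0,0,0]},
    {"fingers": -1,"translation": [0,0,0],"turn": [0,0,0]},
    {"fingers": -1,"translation": [0,0,0],"turn": [0,0,0]},
    {"fingers": -1,"translation": [0,0,0],"turn": [0,0,0]},
    {"fingers": -1,"translation": [0,0,0],"turn": [0,0,0]}
  ]
}}

```text
time_s: 29.0
tool_pos: [523.2, 146.3, 22.2]
ee_rot: [[1.0, -0.004, 0.0], [-0.004, -1.0, 0.0], [0.0, -0.0, -1.0]]
force: [0.3, -0.1, -8.5]
width: 59.9
grasp_force: 30.0
```

Emit:
{"name": "move_arm", "arguments": {
  "motion": [
    {"fingers": -1,"translation": [0,0,0.001],"turn": [0,0,0]},
    {"fingers": -1,"translation": [0,0,0.0008],"turn": [0,0,0]},
    {"fingers": -1,"translation": [0,0,0],"turn": [0,0,0]},
    {"fingers": -1,"translation": [0,0,0],"turn": [0,0,0]},
    {"fingers": 0.6,"translation": [0,0,0],"turn": [0,0,0]},
    {"fingers": 1,"translation": [0,0,0],"turn": [0,0,0]},
    {"fingers": 1,"translation": [0,0,0],"turn": [0,0,0]},
    {"fingers": 1,"translation": [0,0,0],"turn": [0,0,0]},
    {"fingers": 1,"translation": [0,0,0],"turn": [0,0,0]},
    {"fingers": 1,"translation": [0,0,0],"turn": [0,0,0]}
  ]
}}

```text
time_s: 29.83
tool_pos: [523.4, 146.3, 20.7]
ee_rot: [[1.0, -0.004, 0.001], [-0.004, -1.0, 0.0], [0.001, -0.0, -1.0]]
force: [0.2, 0.0, 0.0]
width: 85.6
grasp_force: 0.0
```

Emit:
{"name": "move_arm", "arguments": {
  "motion": [
    {"fingers": 1,"translation": [0,0,-0.03],"turn": [0,0,0]},
    {"fingers": 1,"translation": [0,0,-0.04],"turn": [0,0,0]},
    {"fingers": 1,"translation": [0,0,-0.04],"turn": [0,0,0]},
    {"fingers": 1,"translation": [0,0,-0.04],"turn": [0,0,0]},
    {"fingers": 1,"translation": [-0.01,0.02,-0.03],"turn": [0,0,0]},
    {"fingers": 1,"translation": [-0.01,0.03,-0.02],"turn": [0,0,0]},
    {"fingers": 1,"translation": [-0.01,0.03,-0.02],"turn": [0,0,0]},
    {"fingers": 1,"translation": [-0.01,0.035,-0.02],"turn": [0,0,0]},
    {"fingers": 1,"translation": [-0.005,0.035,-0.02],"turn": [0,0,0]},
    {"fingers": 1,"translation": [0,0.015,-0.02],"turn": [0,0,0]}
  ]
}}

```text
time_s: 30.67
tool_pos: [476.2, -21.6, 301.6]
ee_rot: [[1.0, -0.006, 0.0], [-0.006, -1.0, -0.002], [0.0, 0.002, -1.0]]
force: [0.2, -0.4, 0.1]
width: 87.2
grasp_force: 0.0
```

Emit:
{"name": "move_arm", "arguments": {
  "motion": [
    {"fingers": 1,"translation": [0,0,0],"turn": [0,0,0]},
    {"fingers": 1,"translation": [0,0,0],"turn": [0,0,0]},
    {"fingers": 1,"translation": [0,0,0],"turn": [0,0,0]},
    {"fingers": 1,"translation": [0,0,0],"turn": [0,0,0]},
    {"fingers": 1,"translation": [0,0,0],"turn": [0,0,0]},
    {"fingers": 1,"translation": [0,0,0],"turn": [0,0,0]},
    {"fingers": 1,"translation": [0,0,0],"turn": [0,0,0]},
    {"fingers": 1,"translation": [0,0,0],"turn": [0,0,0]},
    {"fingers": 1,"translation": [0,0,0],"turn": [0,0,0]},
    {"fingers": 1,"translation": [0,0,0],"turn": [0,0,0]}
  ]
}}

```text
time_s: 31.5
tool_pos: [477.3, -18.4, 300.1]
ee_rot: [[1.0, -0.004, -0.0], [-0.004, -1.0, 0.0], [-0.0, -0.0, -1.0]]
force: [0.2, 0.3, -0.3]
width: 87.0
grasp_force: 0.0
```

```bash
python3 - <<'E'
from h import *
s=get_state(); print(np.round(s["tool_pos"],1),s["time_s"])
im,P=cloud("wrist"); save("w9.png",im); Z=P[...,2]; Y=P[...,1]
for n,a,b,zs in(("coarse",80,215,30),("fine",-380,-250,27),("med",240,380,30)):
    m=(Y>a)&(Y<b)&reg(0,0,640,340)
    try: print(n,"holder",rect(P,m&(Z>4)&(Z<45)),"stone",rect(P,m&(Z>zs)&(Z<45)))
    except Exception as e: print(n,e)
print("guide",rect(P,(Y<-100)&(Y>-240)&(Z>20)&(Z<60)))
im,P=cloud("side"); Z=P[...,2]; Y=P[...,1]
for n,a,b,zs in(("coarse",80,215,30),("fine",-380,-250,27),("med",240,380,30)):
    m=(Y>a)&(Y<b)&(P[...,0]>380)&(P[...,0]<720)
    print(n,"holder",rect(P,m&(Z>4)&(Z<45)),"stone",rect(P,m&(Z>zs)&(Z<45)))
save("s9.png",cv2.resize(im[140:480,190:400],None,fx=1.76,fy=1.76))
E
```

```text
[477.3 -18.4 300.1] 31.5
coarse holder (array([522.6, 146.9]), array([247.1,  85. ]), -0.3, np.float64(35.4), 20655) stone (array([522.2, 144.9]), array([199.2,  60.9]), -0.3, np.float64(36.1), 12897)
fine holder (array([ 547.3, -314.2]), array([178.4,  70.7]), 7.4, np.float64(22.2), 12077) stone (array([ 547.7, -313. ]), array([130. ,  42.3]), 7.7, np.float64(32.9), 5445)
med holder (array([558.7, 294.9]), array([195.4,  60.7]), -0.3, np.float64(20.0), 8773) stone (array([553.4, 281.4]), array([141.8,  28.6]), -8.8, np.float64(35.9), 2450)
guide (array([ 541.9, -172. ]), array([67.1, 44.2]), 1.0, np.float64(29.2), 2642)
coarse holder (array([519.6, 150. ]), array([248. ,  91.3]), -0.3, np.float64(28.0), 3932) stone (array([519.3, 147.1]), array([199.7,  68.8]), -0.5, np.float64(35.0), 1895)
fine holder (array([ 543.2, -310. ]), array([177.5,  78.7]), 7.4, np.float64(20.5), 1172) stone (array([ 543.9, -312.1]), array([129.6,  59. ]), 4.7, np.float64(31.5), 433)
med holder (array([564.9, 308.6]), array([213.4,  81.3]), 0.0, np.float64(26.4), 4119) stone (array([564.7, 308. ]), array([165.4,  59.8]), 0.4, np.float64(35.2), 1929)
```

View pics/s9.png

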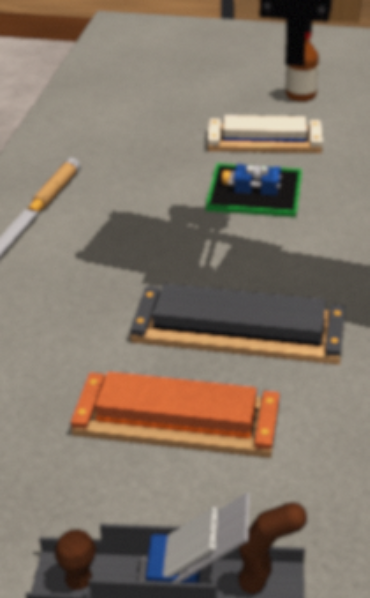

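The side view shows all three stones seated flat and centred in their own holders, the guide in the tray, and the plane and bottle where they stood. I'll hand the job in.

```bash
python3 -c "
from h import *
print(manip.job_done())"
```

```text
the job is handed in; nothing more can be done
None
```

I handed the job in at about 31.5 s of arm time; no verdict came back. By the final camera check, each stone lies flat in its own holder, within about 2 mm of centre, the honing guide is on its back in the green tray, and the plane and bottle were left alone.

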